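Release a converter from the two-button gravity chute

TASK

On the grey deck of the bench chute, press the two black buttons down together, one with each fingertip, and keep both down while the steel converter rolls down the ramp and comes to rest at the end stop. Then let both buttons come up and move clear. Do not touch the converter, do not press one button down alone, and leave the other things on the bench alone.

Things in the scene. Friction and masses are not known exactly. Their poses are not given: they have to be found in the camera images.
- chute: fixed gravity chute on the bench, foot plate 270 x 130 mm. Origin at bench height midway between the buttons; x points downhill, y left, z up. Grey button deck 64 (x) x 116 (y) mm, top at z = 70 mm, is at the uphill end; beyond it a ramp 64 mm wide with low side walls falls 9 degrees from x = 34 mm to the end stop. Highest part: the waiting converter, z = 107 mm
- gate (a point): ramp surface (z = 63 mm) between the two gate tabs, at chute x = 86 mm. Each tab is linked to the button of its side and sticks 7 mm out of the ramp; they hold the converter back, and both must be sunk for it to roll
- stop (a point): centre of the end stop's face, at chute x = 215 mm
- button_left_top (a point): point at the centre of the flat top of the left (chute +y) button, a round black cap 26 mm in diameter; with the button up it is 90 mm above the bench and stands 20 mm above the grey deck. z axis up. It moves down with the button; it is 62 mm from the right one, centre to centre
- button_right_top (a point): point at the centre of the flat top of the right (chute -y) button, a round black cap 26 mm in diameter; with the button up it is 90 mm above the bench and stands 20 mm above the grey deck. z axis up. It moves down with the button; it is 62 mm from the left one, centre to centre
- button_left (a joint): travel of the left button, 0 = fully up, 0.010 m = fully down; a spring of about 1.5 N at first touch and 3.5 N at full travel returns it. Its gate tab sinks flush with the ramp at about 7 mm; beyond 7 mm it is clear
- button_right (a joint): travel of the right button, 0 = fully up, 0.010 m = fully down; a spring of about 1.5 N at first touch and 3.5 N at full travel returns it. Its gate tab sinks flush with the ramp at about 7 mm; beyond 7 mm it is clear
- converter: steel cylinder 40 mm in diameter, 60 mm long, about 0.3 kg, lying across the ramp (y axis = cylinder axis). Origin at its centre. It waits against the tabs at chute x = 70 mm, z = 86 mm (its near side 50 mm from the line of the buttons) and rolls away from the buttons for about a second; at the end stop its centre is at chute x = 195 mm, z = 65 mm
- tube: bystander: white upright bottle 34 mm in diameter, 100 mm high; origin under its centre; stands beside the deck on the +y side, 130 mm or more from the chute's centre line
- spare: bystander: another, stepped steel converter standing upright, 44 mm in diameter, 85 mm high; origin under its centre; on the -y side, 130 mm or more from the centre line
- screwdriver: bystander: screwdriver 170 mm long lying on the bench on the +y side, near the end stop; origin on its underside
Not all that is in view belongs to the job. What is shaped like the converter but orange or yellow is not meant.

How it is judged:
On the way:
1. the converter has come to rest at the end stop while both buttons are still held down (x of converter in the frame of chute between 0.185 and 0.205 m and z of converter in the frame of chute between 0.055 and 0.075 m and linear speed of converter below 0.05 m/s and value of joint each of button_left, button_right above 0.004 m), for 0.2 s.
At the end, for the whole second after the job is handed in: the converter lies at rest at the end stop (centre 185 to 205 mm down the chute, 55 to 75 mm high, slower than 30 mm/s) and both buttons are up (within 2 mm) (x of converter in the frame of chute between 0.185 and 0.205 m and z of converter in the frame of chute between 0.055 and 0.075 m and linear speed of converter below 0.03 m/s and value of joint each of button_left, button_right below 0.002 m); the robot touches nothing.
It fails at once if one button was pressed down without the other ((value of joint button_left above 0.006 m and value of joint button_right below 0.0015 m and x of converter in the frame of chute below 0.1 m) or (value of joint button_right above 0.006 m and value of joint button_left below 0.0015 m and x of converter in the frame of chute below 0.1 m)).
It fails at once if a button was let up while the converter was still rolling (x of converter in the frame of chute between 0.1 and 0.175 m and value of joint any of button_left, button_right below 0.003 m).
It fails at once if the robot touched the converter (contact force between any of the fingers, the arm and converter above 0.5 N).
It fails at once if the converter was lifted off the ramp (z of converter in the frame of chute above 0.1 m).
It fails at once if a bystander was moved or knocked over (distance of any of tube, spare, screwdriver from where it was at the start of the episode above 0.02 m or angle between any of tube, spare's own z axis and vertical above 0.3 rad).
It also fails if it takes over 32 s, if anything falls off the work surface, if the arm or the gripper's body presses on something with over 40 N, if the wrist force passes 120 N, or if a joint passes its speed limit or range.

ROBOT

A 7-joint arm with a two-finger parallel gripper is mounted at the origin on the work surface. World frame = base frame: x ahead of the robot, y to its left, z up, the work surface at z = 0. Lengths are in m, angles in rad, forces in N, time in s.
With the tool pointing down it reaches from about 0.425 to 0.875 m from the base axis. Payload 8.4 kg.
Tool frame: the origin (TCP) lies at the very end of the fingers, on their centre line; the grasp point (between the pads) lies 19 mm behind it; z points along the fingers, x is the direction in which the jaws open and shut, and the axes are right-handed (so a half turn about z gives the same grasp; the last joint's range is limited). The gripper opens to 87 mm and grips with 3 to 60 N. Pads are 19 mm wide; open, the fingers measure 117 mm over their backs; the gripper's body (75 mm by 190 mm) begins 51 mm behind the grasp point.
Start: joints at [1.146, 0.333, 0.04, 1.465, -0.013, 1.343, -0.059], TCP at [0.208, -0.616, 0.223] pointing down, gripper open.
Joint ranges: [-2.58, 2.58], [-0.38, 2.09], [-1.3, 1.39], [0.25, 2.4], [-1.5, 4.64], [0.08, 2.09], [-2.65, 2.65]. Speed limits (rad/s): [2.22, 2.22, 2.79, 2.79, 3.14, 3.14, 3.14].

INTERFACE

Orientations are given as a unit quaternion [x, y, z, w].
In Python, from plant import bot gives the robot as it stands. Calls block until the motion is done:
- bot.move_pose(position, orientation): joint-space move of the TCP to a pose.
- bot.move_linear(position, orientation=None, v=0.15, threshold=None): straight line of the TCP; orientation=None keeps the orientation; v is the mean speed in m/s. With threshold (N) it stops when the force on the tool has changed by that much, and returns True; else False.
- bot.move_joints(angles): joint-space move.
- bot.set_gripper(opening, force=None): finger opening in m; force is the grip in N (None keeps the last); returns when the fingers have stopped.
- bot.hold(seconds).
- bot.solve_ik(position, orientation): joint angles nearest the present ones, or None.
- bot.read_state(): the state.
- bot.snapshot(name): name is "scene" or "side" or "wrist"; returns a dict with "pixels" (384x512x3 uint8, red, green, blue), "intrinsics" (3x3 intrinsics, pixels), "R" (3x3) and "t" (3): a world point X has camera coordinates R X + t; the wrist camera has in their place "tool_from_camera" (4x4, takes a point from camera to tool coordinates, whose origin is the TCP and whose axes are the tool frame's). Camera axes: x right, y down, z forward; pixel columns grow to the right and rows downward; lengths in m; the calibration is good to about 2 mm. A picture is of the moment at which its call begins: read the wrist's pose just before it. There is no depth.
A pose or a line that the arm cannot do raises bot.Unreachable and nothing moves.
- bot.close_job(): hands the job in, once; it reports no verdict.
The state is a dict: "t": time; "qpos": joint angles; "joint_velocities": joint speeds; "tau": joint torques, N m; "ee_pos": TCP position; "eef_rot": TCP orientation; "contact_force": force on the tool from outside, world axes, zero at the start; "torque": the same for the moment, N m; "width": finger opening in m.
Only numpy, scipy, OpenCV 4.12 (cv2) and the standard library are available. Lean on these libraries where they do the work, as an engineer would, in place of code of your own. Each camera call takes 0.05 s, during which the arm holds its last target.

## Working session

There is one attempt and no reset: what is moved stays moved. The work goes in short steps, each a Python script; the robot and the scene stay as the last script left them, time stands still between calls to the robot, and variables do not carry over. Pictures are saved under pics/ and viewed, and the job is handed in when it is done.

```bash
mkdir -p pics; ls
python3 - <<'E'
from plant import bot
import cv2
s=bot.read_state(); print(s['t'],s['ee_pos'],s['eef_rot'],s['width'])
for n in ['scene','side','wrist']:
    p=bot.snapshot(n); cv2.imwrite(f'pics/{n}0.png',p['pixels'][...,::-1])
    print(n,{k:v for k,v in p.items() if k!='pixels'})
print(bot.read_state()['t'])
E
```

```text
pics
0.0 [ 0.20785861 -0.61538486  0.22166306] [ 8.12419066e-01 -5.83073419e-01 -6.85115081e-04 -4.25012623e-04] 0.08703208886979213
scene {'intrinsics': array([[425.57918038,   0.        , 253.18606678],
       [  0.        , 425.57918038, 188.36507319],
       [  0.        ,   0.        ,   1.        ]]), 'R': array([[-0.61973454,  0.78475532, -0.00939072],
       [ 0.6718431 ,  0.5243051 , -0.52319309],
       [-0.40565496, -0.33054992, -0.85216243]]), 't': array([ 0.28190998, -0.3369966 ,  1.31954311])}
side {'intrinsics': array([[399.69655374,   0.        , 257.41939418],
       [  0.        , 399.69655374, 181.56409796],
       [  0.        ,   0.        ,   1.        ]]), 'R': array([[-0.76560462, -0.64302584,  0.01916606],
       [-0.45523149,  0.52047942, -0.72240257],
       [ 0.45454798, -0.56179973, -0.69120706]]), 't': array([0.43389176, 0.26548923, 0.83927299])}
wrist {'intrinsics': array([[303.26472851,   0.        , 250.18064025],
       [  0.        , 303.26472851, 193.28849072],
       [  0.        ,   0.        ,   1.        ]]), 'tool_from_camera': array([[ 9.99999363e-01,  7.84105537e-04, -8.11946663e-04,
        -4.55462999e-04],
       [-5.64436822e-04,  9.70307939e-01,  2.41872249e-01,
        -6.61816636e-02],
       [ 9.77491663e-04, -2.41871636e-01,  9.70307764e-01,
        -1.62703085e-01],
       [ 0.00000000e+00,  0.00000000e+00,  0.00000000e+00,
         1.00000000e+00]])}
0.15
```

View pics/scene0.png

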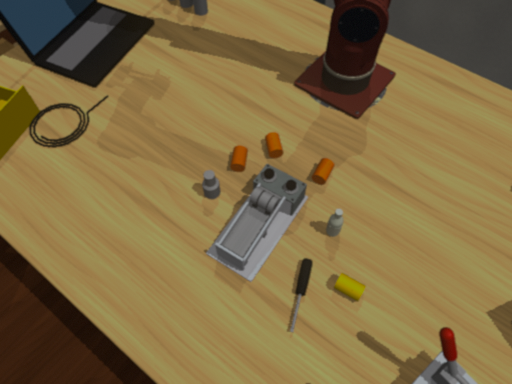

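View pics/side0.png

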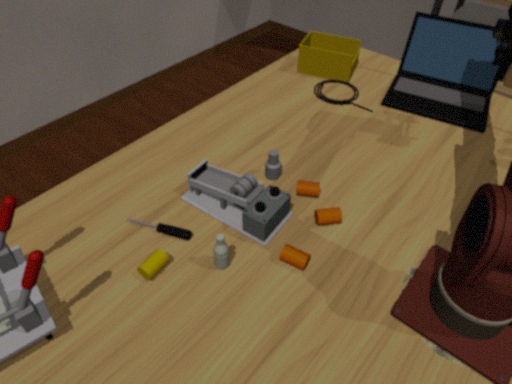

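View pics/wrist0.png

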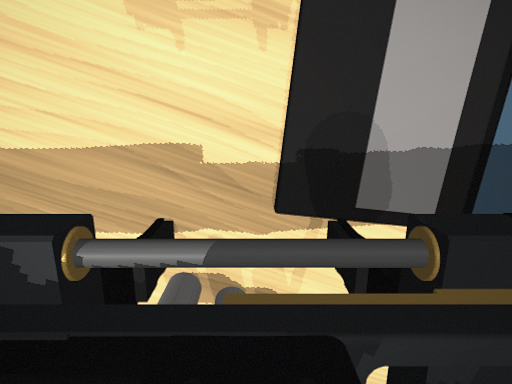

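The scene view shows the chute with black buttons near (269,174) and (291,185). The side view shows them near (265,206) and (284,193). The orange and yellow cylinders are decoys; the grey cylinder on the ramp at (263,200) in the scene view is the converter. Next I'll enlarge both views.

Run:
```python
import cv2
a=cv2.imread('pics/scene0.png')[155:285,195:355]; cv2.imwrite('pics/sc1.png',cv2.resize(a,None,fx=5,fy=4.6153846*1.0833*0+5 if 0 else 4.6,interpolation=cv2.INTER_CUBIC))
a=cv2.imread('pics/side0.png')[150:250,170:320]; cv2.imwrite('pics/sd1.png',cv2.resize(a,None,fx=5,fy=5,interpolation=cv2.INTER_CUBIC))
```

```text
(no output)
```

View pics/sc1.png

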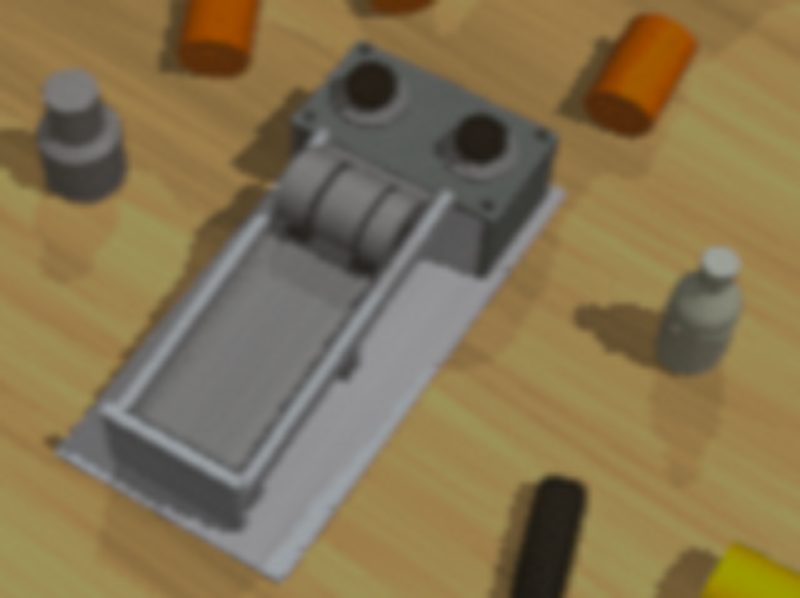

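View pics/sd1.png

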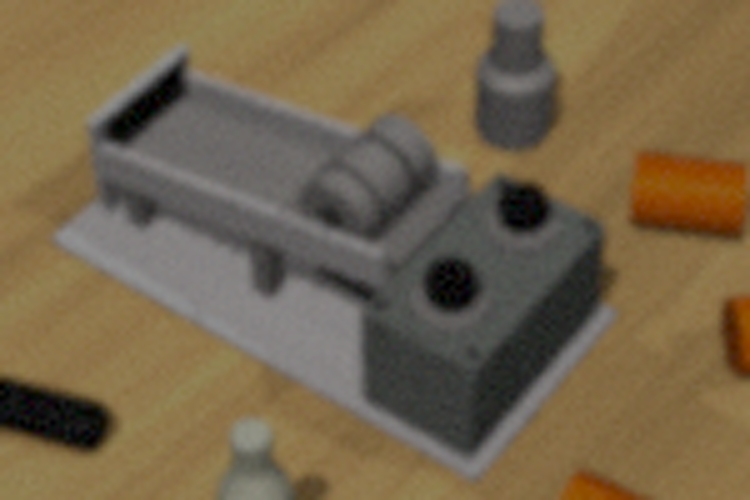

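Buttons up, in the scene crop: right at about (370,82), left at about (481,136). In the side crop: right at about (523,202), left at about (451,279). The tube lies on the side of the left button, as described. I'll fit the chute's x, y and yaw from both views.

```bash
cat > cal.py <<'E'
import numpy as np
C={'scene':dict(K=np.array([[425.57918038,0,253.18606678],[0,425.57918038,188.36507319],[0,0,1]]),R=np.array([[-0.61973454,0.78475532,-0.00939072],[0.6718431,0.5243051,-0.52319309],[-0.40565496,-0.33054992,-0.85216243]]),t=np.array([0.28190998,-0.3369966,1.31954311])),
'side':dict(K=np.array([[399.69655374,0,257.41939418],[0,399.69655374,181.56409796],[0,0,1]]),R=np.array([[-0.76560462,-0.64302584,0.01916606],[-0.45523149,0.52047942,-0.72240257],[0.45454798,-0.56179973,-0.69120706]]),t=np.array([0.43389176,0.26548923,0.83927299]))}
def proj(n,X):
    c=C[n];q=(np.atleast_2d(X)@c['R'].T+c['t'])@c['K'].T;return q[:,:2]/q[:,2:]
def back(n,uv,z):
    c=C[n];d=c['R'].T@np.linalg.inv(c['K'])@np.array([*uv,1]);o=-c['R'].T@c['t'];return o+d*(z-o[2])/d[2]
def sc(u,v):return ((u+.5)/5-.5+195,(v+.5)/4.6-.5+155)
def sd(u,v):return ((u+.5)/5-.5+170,(v+.5)/5-.5+150)
def toW(p,X):
    X=np.atleast_2d(X);c,s=np.cos(p[2]),np.sin(p[2]);return X@np.array([[c,s,0],[-s,c,0],[0,0,1]])+[p[0],p[1],0]
E
cat > fit.py <<'E'
from cal import *
from scipy.optimize import least_squares
L=np.array([0,.031,.09]);R=np.array([0,-.031,.09])
obs=[('scene',L,sc(481,136)),('scene',R,sc(370,82)),('side',L,sd(451,279)),('side',R,sd(523,202))]
for n,X,uv in obs: print(n,back(n,uv,.09).round(4))
# deck corners z=.07 for yaw check
stopmid=None
f=lambda p:np.concatenate([proj(n,toW(p,X))[0]-uv for n,X,uv in obs])
r=least_squares(f,[.55,0,0.7]);
for y0 in (0,1.5,3,-1.5):
    q=least_squares(f,[.5,0,y0]); 
    if q.cost<r.cost:r=q
print(r.x,r.fun.reshape(-1,2).round(2))
p=r.x
for y in (.065,-.065):
  for x in (-.04,.23): pass
for n,uv in [('scene',sc(60,452)),('scene',sc(278,578)),('scene',sc(562,193)),('side',sd(55,238)),('side',sd(612,312)),('side',sd(476,475))]:
    w=back(n,uv,.006);c,s=np.cos(p[2]),np.sin(p[2]);d=w[:2]-p[:2];print('plate',n,(c*d[0]+s*d[1]).round(4),(-s*d[0]+c*d[1]).round(4))
for n,uv in [('scene',sc(365,42)),('scene',sc(558,128)),('scene',sc(490,218)),('side',sd(470,372)),('side',sd(366,305)),('side',sd(605,235))]:
    w=back(n,uv,.07);c,s=np.cos(p[2]),np.sin(p[2]);d=w[:2]-p[:2];print('deck',n,(c*d[0]+s*d[1]).round(4),(-s*d[0]+c*d[1]).round(4))
import cv2
for n,fx,fy,ox,oy,g,nm in [('scene',5,4.6,195,155,'sc1','a'),('side',5,5,170,150,'sd1','b')]:
    im=cv2.imread(f'pics/{g}.png')
    def dr(X,col,cl=True):
        q=proj(n,toW(p,X));q=np.c_[(q[:,0]-ox+.5)*fx-.5,(q[:,1]-oy+.5)*fy-.5]
        cv2.polylines(im,[np.round(q).astype(int)],cl,col,1)
    a=np.linspace(0,2*np.pi,40)
    for s in (1,-1): dr(np.c_[.013*np.cos(a),s*.031+.013*np.sin(a),0*a+.09],(0,255,0))
    dr(np.array([[-.032,.058,.07],[.032,.058,.07],[.032,-.058,.07],[-.032,-.058,.07]]),(0,0,255))
    for s in (1,-1): dr(np.c_[.07+.02*np.cos(a),0*a+s*.03,.086+.02*np.sin(a)],(255,0,255))
    dr(np.array([[.215,.032,.063-.129*.158],[.215,-.032,.063-.129*.158]]),(255,0,0))
    cv2.imwrite(f'pics/ov_{nm}.png',im)
E
python3 fit.py
```

```text
scene [0.4622 0.1212 0.09  ]
scene [0.468  0.0591 0.09  ]
side [0.4595 0.1219 0.09  ]
side [0.4656 0.0608 0.09  ]
[0.46391831 0.09036421 0.09852369] [[ 0.33 -0.38]
 [ 0.38 -0.19]
 [-0.28 -0.44]
 [-0.12 -0.55]]
plate scene 0.2277 -0.0636
plate scene 0.2287 0.0609
plate scene -0.037 0.0631
plate side 0.2265 0.0622
plate side -0.0389 -0.0624
plate side -0.0393 0.0634
deck scene -0.0317 -0.054
deck scene -0.0347 0.055
deck scene 0.0309 0.0544
deck side -0.0304 0.0586
deck side 0.0318 0.0528
deck side -0.0358 -0.0511
```

View pics/ov_a.png

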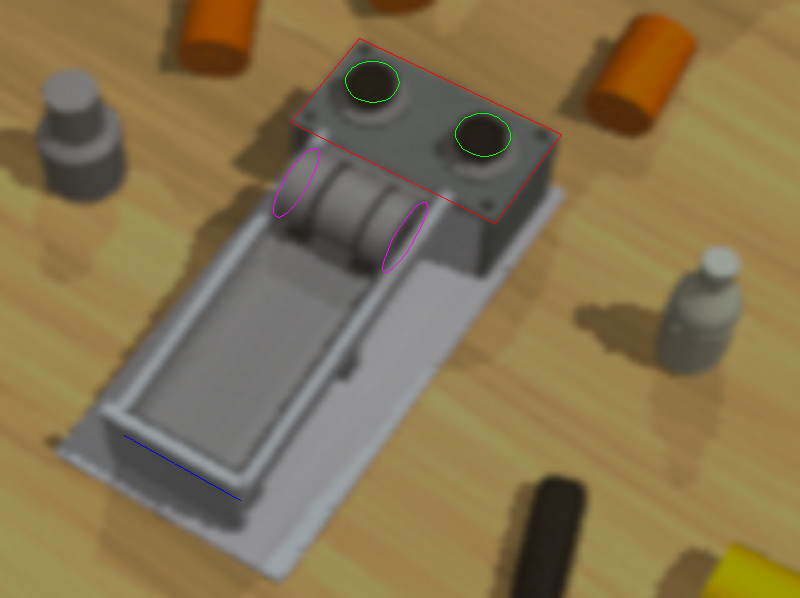

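View pics/ov_b.png

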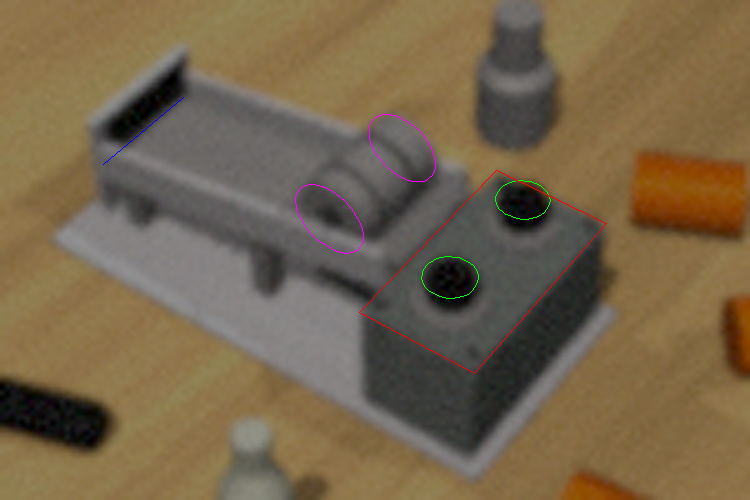

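The overlay fits well: button rings, deck, converter and stop agree within about 3 mm, and the plate edges are symmetric. Plate edges suggest a yaw of about 0.093. I'll move above, with the opening at 47 mm so the fingertip centres are 62 mm apart.

```bash
cat > ori.py <<'E'
import numpy as np
from scipy.spatial.transform import Rotation as Ro
P=np.array([.4639,.0904]);psi=.094
def quat(psi):
    x=np.array([np.sin(psi),-np.cos(psi),0]);z=np.array([0,0,-1.]);return Ro.from_matrix(np.c_[x,np.cross(z,x),z]).as_quat()
E
python3 - <<'E'
from plant import bot
from ori import *
import cv2
q=quat(psi); print(q, bot.solve_ik([*P,.2],q))
bot.move_pose([*P,.22],q)
bot.set_gripper(.047,force=20)
bot.move_linear([*P,.115],v=.12)
bot.hold(.3)
s=bot.read_state(); print(s['t'],s['ee_pos'],s['eef_rot'],s['width'],s['contact_force'])
for n in ['wrist','scene','side']:
    p=bot.snapshot(n); cv2.imwrite(f'pics/{n}1.png',p['pixels'][...,::-1])
im={n:cv2.imread(f'pics/{n}1.png') for n in ['scene','side']}
a=cv2.resize(im['scene'][145:225,225:345],None,fx=5,fy=5,interpolation=cv2.INTER_CUBIC)
cv2.imwrite('pics/sc2.png',a)
a=cv2.resize(im['side'][140:240,220:340],None,fx=5,fy=5,interpolation=cv2.INTER_CUBIC)
cv2.imwrite('pics/sd2.png',a)
E
```

```text
[ 0.73954771 -0.67310414  0.         -0.        ] [ 0.61812683  0.03792454 -0.90755613  1.87397894  0.0315479   1.24440882
 -1.77599463]
5.0583 [0.46413331 0.09036471 0.11534644] [ 7.39518625e-01 -6.73136001e-01  3.21775054e-04 -1.54591749e-04] 0.04698495292989583 [-1.06710481  0.56729381  0.35253936]
```

View pics/wrist1.png

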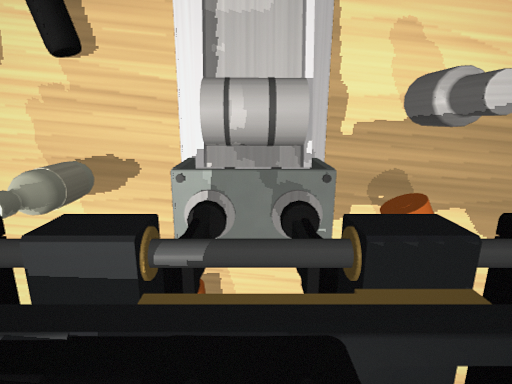

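View pics/sc2.png

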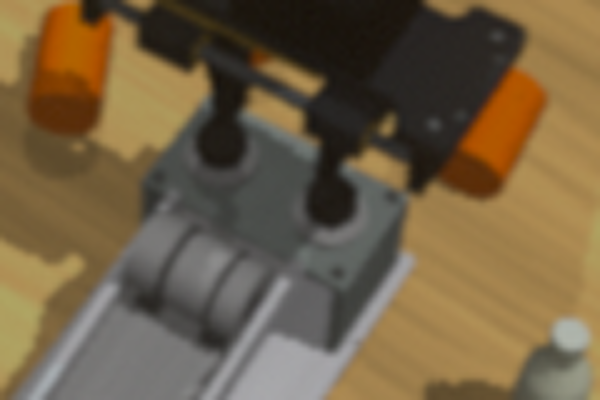

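View pics/sd2.png

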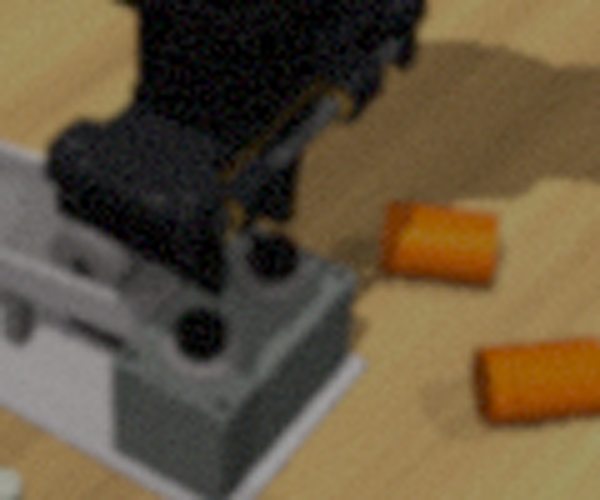

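In the wrist view the chute is square to the tool (deck edges at columns 173 and 336), with a collar at (208,217) and another at (299,217) under the two fingers. The gripper's own centre (brass collars at columns 149 and 361) is at 255 and the deck's centre is at 254.5, so they match. I'll press, hold and look.

Run:
```python
from plant import bot
from ori import *
import cv2
q=quat(psi)
bot.move_linear([*P,.096],q,v=.06)
f0=bot.read_state()['contact_force'][2]
r=bot.move_linear([*P,.0775],q,v=.025,threshold=14)
s=bot.read_state(); print(r,s['t'],s['ee_pos'],f0,s['contact_force'])
if s['ee_pos'][2]>.0825:
    bot.move_linear([*P,.0808],q,v=.02); 
for i in range(4):
    bot.hold(.5); s=bot.read_state(); print(s['t'],s['ee_pos'][2],s['contact_force'])
p={n:bot.snapshot(n)['pixels'][...,::-1] for n in ['wrist','scene']}
a=cv2.resize(p['scene'][145:265,195:345],None,fx=3,fy=3.2,interpolation=cv2.INTER_CUBIC)
im=np.zeros((384,800,3),np.uint8);im[:,:450]=a;im[:,450:]=p['wrist'][:,80:430];cv2.imwrite('pics/hold.png',im)
```

```text
True 6.3083 [0.4643195  0.09042813 0.08043808] -0.5451588198266868 [-2.28413695 -1.33087413  9.38525644]
6.8083 0.08044037648036603 [-3.69030762 -1.28438304  9.92147264]
7.3083 0.08043029497499617 [-2.25766946 -1.2154714  10.07646562]
7.8083 0.08043244426907445 [-2.56286814 -1.42386033  9.80610464]
8.3083 0.08044740792152244 [-2.21366983 -1.06727023  9.97473747]
```

View pics/hold.png

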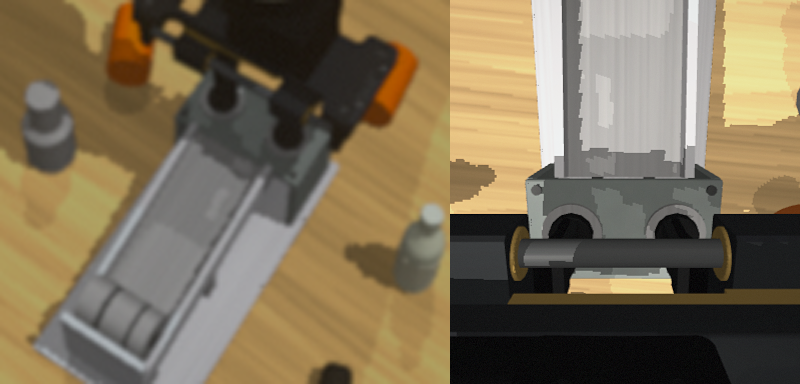

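The converter lies against the end stop at (115,310) in the left panel, with both buttons held at full travel (about 10 N). I'll confirm it is still, then release.

Run:
```python
from plant import bot
from ori import *
from cal import proj,toW
import cv2
a0=bot.snapshot('scene')['pixels'].astype(int); bot.hold(.5); a1=bot.snapshot('scene')['pixels'].astype(int)
print('diff at stop',abs(a0-a1)[220:265,205:260].mean(), 'elsewhere',abs(a0-a1)[300:380,50:200].mean())
bot.move_linear([*P,.12],v=.05)
bot.move_linear([*P,.25],v=.12); bot.hold(.4)
s=bot.read_state(); print(s['t'],s['ee_pos'],s['contact_force'])
p={n:np.ascontiguousarray(bot.snapshot(n)['pixels'][...,::-1]) for n in ['side','scene']}
th=np.linspace(0,2*np.pi,40); out=[]
for n,(y,x,h,w) in {'scene':(150,195,130,150),'side':(140,170,110,150)}.items():
    im=cv2.resize(p[n][y:y+h,x:x+w],None,fx=2.66,fy=2.66,interpolation=cv2.INTER_CUBIC)
    def dr(X,c):
        u=(proj(n,toW([*P,psi],X))-[x,y]+.5)*2.66-.5; cv2.polylines(im,[np.round(u).astype(int)],True,c,1)
    for sg in (1,-1):
        dr(np.c_[.195+.02*np.cos(th),0*th+sg*.03,.065+.02*np.sin(th)],(255,0,255))
        if n=='side': dr(np.c_[.013*np.cos(th),sg*.031+.013*np.sin(th),0*th+.09],(0,255,0))
    out.append(im)
H=max(i.shape[0] for i in out); im=np.hstack([cv2.copyMakeBorder(i,0,H-i.shape[0],0,0,cv2.BORDER_CONSTANT) for i in out]);cv2.imwrite('pics/end.png',im);print(im.shape)
```

```text
diff at stop 0.45656565656565656 elsewhere 0.6761111111111111
11.5917 [0.46385329 0.09040969 0.24987589] [-0.28528111 -0.11794212 -0.15682056]
(346, 798, 3)
```

View pics/end.png

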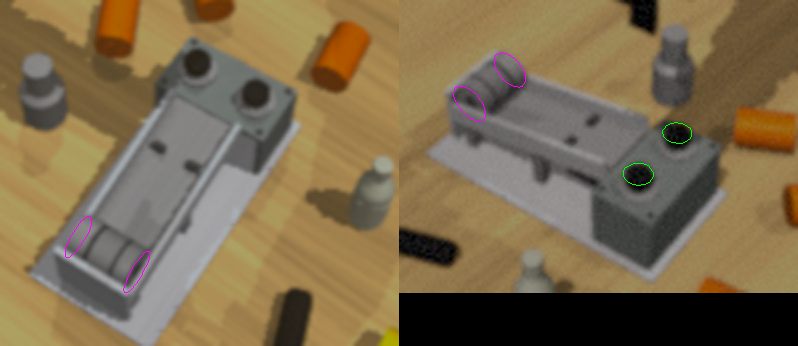

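The converter matches its predicted resting pose at the stop, and both buttons match their up rings. The gate tabs are raised again, at (157,147) and (191,165) in the left panel. The bystanders look as they were, so I'm handing in.

Run:
```python
from plant import bot
bot.close_job(); print(bot.read_state()['t'])
```

```text
the job is handed in; nothing more can be done
the job is handed in; nothing more can be done
```

The converter rolled down to the end stop while both buttons were held down. I then released them, moved clear and handed the job in; no verdict was reported.

- **Locating:** I found the chute at about (0.464, 0.090), yaw 0.094 rad, from the two fixed cameras. The fit residuals were about half a pixel, and the deck, plate and converter agreed within a few mm.
- **Pressing:** With the fingers 47 mm open, I pressed both buttons together until the force check stopped the arm at z = 0.0804 m, about 9.6 mm of travel, at about 10 N. I held them there for over 2.5 s, and two pictures 0.5 s apart showed the converter still at the stop.
- **Last checks:** After I lifted to z = 0.25 m, at 11.6 s, the pictures showed:
  - the converter at its expected resting place
  - both buttons up and both gate tabs raised
  - the tube, the spare and the part of the screwdriver in view not visibly moved
  - a force reading near zero

No check failed. The only disagreement was about 2 mm between the two cameras on the button positions, which is within the stated calibration.

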